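Set a sliding-jaw fixture to a brass gauge bar

ROBOT

A 7-joint arm with a two-finger parallel gripper is mounted at the origin on the work surface. World frame = base frame: x ahead of the robot, y to its left, z up, the work surface at z = 0. Lengths are in m, angles in rad, forces in N, time in s.
With the tool pointing down it reaches from about 0.375 to 0.925 m from the base axis. Payload 3.1 kg.
Tool frame: the origin (TCP) lies on the front face of the gripper's body, between the roots of the fingers; the fingertips stand 73 mm ahead of it and the grasp point (between the pads) lies 54 mm ahead of it; z points along the fingers, y is the line along which they close (so a half turn about z gives the same grasp; the last joint's range is limited). The gripper opens to 85 mm and grips with 20 to 120 N. Pads are 22 mm wide; open, the fingers measure 114 mm over their backs; the gripper's body (76 mm by 85 mm) begins 54 mm behind the grasp point. The pads swing forward as they close: fully open they stand 13 mm farther back than shut.
Start: joints at [1.204, 0.383, 0.044, 1.598, -0.018, 1.161, -0.05], TCP at [0.173, -0.627, 0.304] pointing down, gripper open.
Joint ranges: [-2.61, 2.61], [-0.41, 2.15], [-1.48, 1.57], [0, 2.5], [-1.57, 4.71], [0.05, 1.97], [-2.85, 2.85]. Speed limits (rad/s): [2.79, 2.79, 3.14, 3.14, 3.14, 3.14, 3.14].

INTERFACE

Orientations are given as a rotation vector (axis times angle).
In Python, from workcell import robot gives the robot as it stands. Calls block until the motion is done:
- robot.movep(position, orientation): joint-space move of the TCP to a pose.
- robot.move_l(position, attitude=None, velocity=0.15): straight line of the TCP; attitude=None keeps the orientation; velocity is the mean speed in m/s.
- robot.move_j(angles): joint-space move.
- robot.grip(opening): opening from 0.0 (shut) to 1.0 (fully open); the grip force is fixed at half the most; returns when the fingers have stopped.
- robot.sleep(seconds).
- robot.inverse_kinematics(position, orientation): joint angles nearest the present ones, or None.
- robot.observe(): the state.
- robot.camera(name): name is "scene" or "top" or "wrist"; returns the picture (420x560x3 uint8, blue, green, red); there is no depth.
- robot.camera_info(name): a dict with "fx", "fy", "cx", "cy" (pixels), "k1" (the pictures are not rectified: a ray, as slopes to the right and down, at radius r is drawn at 1 + k1 r^2 times it, then the intrinsics apply), "view" (4x4, takes a point from world to camera coordinates); the wrist camera has in their place "mount" (4x4, takes a point from camera to tool coordinates, whose origin is the TCP and whose axes are the flange's). Camera axes: x right, y down, z forward; pixel columns grow to the right and rows downward; lengths in m; the calibration is good to about 2 mm. A picture is of the moment at which its call begins: read the wrist's pose just before it. camera_info takes no time and is no camera call.
A pose or a line that the arm cannot do raises robot.MotionError and nothing moves.
- robot.job_done(): hands the job in; it is judged then, once.
Trained networks look in the newest picture that a camera, given by its name, has taken for a name from the list of things; names that differ only in an ending like _2 or _b are one class to them, and where a whole thing is asked for, a point or a joint stands for the part that bears it (a point fixed in the world has none). Each returns a list of dicts, best first, with "p" (0 to 1); they miss things now and then, are a little off and sometimes report something else, mostly with a low value. They report only what shows in the picture. A call takes as long as a camera call. They do not tell look-alikes from the thing itself.
- robot.trace(camera, name): "pixels" (420x560 bool, what is visible of it) and "extent" ([left, top, width, height] in pixels, round what is visible of it).
- robot.tip_of(camera, name): "centre" ([column, row] in pixels: a listed point, or the origin of a listed thing).
The state is a dict: "clock": time; "joint_positions": joint angles; "qvel": joint speeds; "joint_torque": joint torques, N m; "position": TCP position; "tcp_rot": TCP orientation; "wrist_force": force on the tool from outside, world axes, zero at the start; "torque": the same for the moment, N m; "finger_gap": opening from 0.0 (shut) to 1.0 (fully open); "finger_force": force on a finger pad.
Only numpy, scipy, OpenCV 4.12 (cv2) and the standard library are available. Lean on these libraries where they do the work, as an engineer would, in place of code of your own. Each camera call takes 0.05 s, during which the arm holds its last target. There are 200 camera calls.

TASK

Set the display-frame fixture to the brass gauge bar: pick the brass bar out of the grey parts tray and lay it flat on the fixture's bed, lengthwise along the white centre line between the two jaws, and let go of it. Then take the orange handle and slide the jaw carriage gently, without a bump, until the bar is held snug and square between both jaws with no play. Reach in under the lamp without touching it, and leave the other parts in the tray and the screwdriver where it lies.

Things in the scene. Friction and masses are not known exactly. Their poses are not given: they have to be found in the camera images.
- gauge_mid (a point): Centre (half-way up) of the brass gauge bar, the only brass-yellow part in the tray: a solid bar 60 x 18 x 18 mm, about 160 g, lying flat on the tray floor. Its x axis runs along the 60 mm length, z up.
- tray: Grey open parts tray, outside 225 mm (its x) x 245 mm (its y) x 28 mm high, walls and floor 4 mm; origin under its centre at bench level. It is fixed to the bench. Six parts lie in it in two rows of three, 60 mm or more from centre to centre, in any order.
- steel_bar: Other part in the tray, to be left there: bright steel bar, 45 x 18 x 18 mm; origin at its underside.
- black_bar: Other part in the tray, to be left there: black plastic bar, 75 x 18 x 18 mm; origin at its underside.
- corner: Other part in the tray, to be left there: L-shaped aluminium corner piece, 44 x 44 x 12 mm; origin at its underside.
- foot: Other part in the tray, to be left there: black rubber foot, 36 mm wide, 22 mm high; origin at its underside.
- pad: Other part in the tray, to be left there: flat blue plastic pad, 40 x 26 x 8 mm; origin at its underside.
- fixture: Grey fixture bolted to the bench: flat bed 120 mm (its x) x 330 mm (y), top 12 mm above the bench; origin under the bed's centre at bench level. Slide along y, x away from the robot, z up. White centre line at x = 0. Fixed dark-steel jaw at the +y end: 84 mm wide, face at y = +125 mm, top 42 mm above the bench. Beside the bar's place the bed is flat and open. All rigid.
- bed (a point): Point on the top of the bed, on the centre line, 30 mm in front of the fixed jaw's face: the middle of the bar's underside when the bar is against the fixed jaw. Axes as the fixture's.
- carriage (a joint): Travel of the jaw carriage (m) along the fixture's +y: 0 = fully open, growing towards the fixed jaw, at most 0.175. The gap between the jaws is 180 mm less this travel: it closes on the 60 mm bar at 0.120. About 3 N of dry friction; stays where it is left; no spring. The carriage is an aluminium block 84 mm (x) x 80 mm (y), its top 40 mm above the bench.
- carriage_handle (a point): Grip point of the carriage's upright orange handle, 68 mm above the bench. The handle is a round post of 18 mm diameter, standing on the carriage from 40 to 90 mm above the bench, its middle 60 mm behind the carriage's jaw face. Pinch it with the fingers on its +y and -y sides. Axes as the fixture's.
- lamp_edge (a point): Middle of the lower near edge of the black LED bar lamp fixed over the fixture, 147 mm above the bench. Lamp 55 (x) x 165 (y) x 18 mm, near edge at fixture x = +12 mm, y from -150 to +15 mm: it overhangs the handle's whole travel, so an upright gripper there strikes it. Tilt the tool about 30 degrees, leaning back to fixture -x. The bar's place is open above.
- driver: Screwdriver with a red handle, about 170 mm long, lying on the mat close to the robot; to be left alone. Origin at its underside.
Things that resemble listed ones, but are neither listed nor needed, are in the scene too. There is more than one size of the corner; the job needs the smallest. There is more than one size of the part that bears gauge_mid; the job needs the smaller.

How it is judged:
By the outcome, as a careful person would: the job done as asked, in the order asked, and still so for the second after the job is handed in, with the robot touching nothing.
It also fails if it takes over 46 s, if anything falls off the work surface, if the arm or the gripper's body presses on something with over 40 N, if the wrist force passes 120 N, or if a joint passes its speed limit or range.

## Working session

There is one attempt and no reset: what is moved stays moved. The work goes in short steps, each a Python script; the robot and the scene stay as the last script left them, time stands still between calls to the robot, and variables do not carry over. Pictures are saved under pics/ and viewed, at most 13 in all, crops included, and the job is handed in when it is done.

```bash
mkdir -p pics; cat > h.py <<'E'
import numpy as np, cv2
from scipy.spatial.transform import Rotation as R
from workcell import robot
def cam(name):
    s=robot.observe(); im=robot.camera(name); ci=robot.camera_info(name)
    if 'view' in ci: T=np.linalg.inv(np.array(ci['view']))
    else:
        W=np.eye(4); W[:3,:3]=R.from_rotvec(s['tcp_rot']).as_matrix(); W[:3,3]=s['position']; T=W@np.array(ci['mount'])
    return im,ci,T
def world(px,ci,T,z):
    px=np.atleast_2d(np.array(px,float)); K=np.array([[ci['fx'],0,ci['cx']],[0,ci['fy'],ci['cy']],[0,0,1]])
    u=cv2.undistortPoints(px.reshape(-1,1,2),K,np.array([ci['k1'],0,0,0.])).reshape(-1,2)
    d=np.c_[u,np.ones(len(u))]@T[:3,:3].T; o=T[:3,3]
    return o+d*((z-o[2])/d[:,2])[:,None]
def proj(P,ci,T):
    V=np.linalg.inv(T); p=np.atleast_2d(P)@V[:3,:3].T+V[:3,3]; s=p[:,:2]/p[:,2:]
    s=s*(1+ci['k1']*(s**2).sum(1,keepdims=True)); return s*[ci['fx'],ci['fy']]+[ci['cx'],ci['cy']]
E
python3 - <<'E'
from h import *
print({k:v for k,v in robot.observe().items() if k in('clock','position','tcp_rot','finger_gap')})
for c in('top','scene','wrist'):
    im,ci,T=cam(c); cv2.imwrite(f'pics/{c}0.png',im); print(c,T[:3,3].round(3),ci['fx'],ci['k1'])
    for n,z in (('gauge_mid',.013),('tray',0),('fixture',0),('bed',.012),('carriage_handle',.068),('lamp_edge',.147),('driver',0),('corner',.004),('steel_bar',.004),('foot',.004)):
        for d in robot.tip_of(c,n)[:3]:
            print(' ',n,round(d['p'],2),np.round(d['centre'],1),world(d['centre'],ci,T,z)[0].round(4))
E
```

```text
{'clock': 0.0, 'position': array([ 0.17243985, -0.62592663,  0.3024686 ]), 'tcp_rot': array([-3.11071011e+00, -4.20763627e-01,  7.30360290e-04]), 'finger_gap': 0.9990326128750548}
top [0.321 0.056 1.328] 473.8472527335792 -0.14697781220251058
  gauge_mid 0.55 [350.3 219. ] [ 0.4595 -0.1591  0.013 ]
  gauge_mid 0.54 [221.3 219.2] [0.4499 0.2019 0.013 ]
  tray 0.6 [199.7 199.4] [0.506 0.267 0.   ]
  fixture 0.8 [343.3 167.8] [ 0.6079 -0.1402  0.    ]
  bed 0.86 [308.  171.8] [ 0.5909 -0.0381  0.012 ]
  carriage_handle 0.96 [377.  161.4] [ 0.6141 -0.2232  0.068 ]
  lamp_edge 0.94 [373.9 148.7] [ 0.6289 -0.1978  0.147 ]
  driver 0.92 [320.1 254.2] [ 0.3595 -0.0769  0.    ]
  corner 0.88 [185.5 302.7] [0.2149 0.295  0.004 ]
  corner 0.78 [272.2 225.9] [0.4355 0.0594 0.004 ]
  corner 0.57 [197. 218.] [0.4524 0.2718 0.004 ]
  steel_bar 0.49 [222.3 181.5] [0.5583 0.2042 0.004 ]
  foot 0.62 [202.9 182.9] [0.553  0.2593 0.004 ]
  foot 0.36 [341.  165.1] [ 0.6148 -0.133   0.004 ]
scene [0.973 0.111 0.848] 416.74696149687514 0.03326843890213992
  gauge_mid 0.83 [182.1 227.1] [ 0.4494 -0.1634  0.013 ]
  gauge_mid 0.67 [336.3 239.5] [0.4514 0.2036 0.013 ]
  tray 0.57 [364.5 264.8] [0.5053 0.2696 0.    ]
  tray 0.19 [361.8 282.1] [0.5493 0.2622 0.    ]
  fixture 0.92 [180.6 287.1] [ 0.5969 -0.136   0.    ]
  bed 0.65 [224.3 283.4] [ 0.5853 -0.0396  0.012 ]
  carriage_handle 0.67 [131.7 281.4] [ 0.6231 -0.2179  0.068 ]
  lamp_edge 0.62 [131.1 268.5] [ 0.6329 -0.1933  0.147 ]
  driver 0.95 [226.  202.5] [ 0.3583 -0.0738  0.    ]
  corner 0.76 [365.4 244.9] [0.4545 0.2726 0.004 ]
  corner 0.66 [371.4 168.6] [0.2148 0.2961 0.004 ]
  corner 0.57 [273.2 225.7] [0.4202 0.052  0.004 ]
  steel_bar 0.71 [331.6 278.9] [0.5496 0.1949 0.004 ]
  steel_bar 0.52 [225.8 198.3] [ 0.3481 -0.0756  0.004 ]
  foot 0.48 [359.1 281.6] [0.5507 0.2556 0.004 ]
wrist [ 0.244 -0.607  0.374] 310.1201373469738 -0.060337359358985584
```

View pics/top0.png

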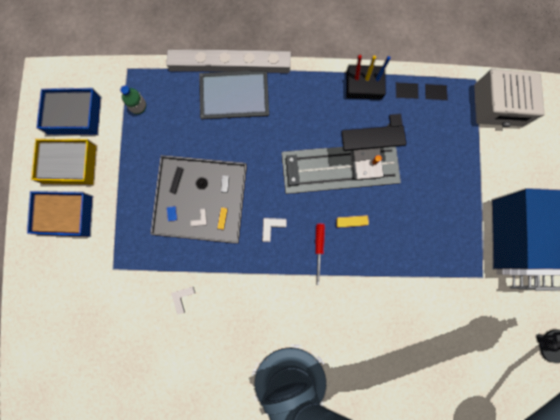

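View pics/scene0.png

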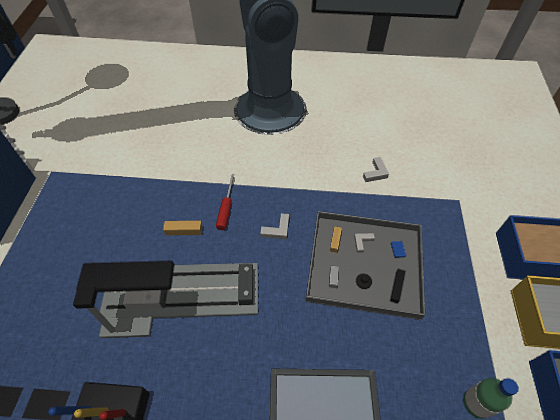

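The brass candidates are at top (222,218), which is inside the grey tray, and at top (353,221), which is on the mat and longer. The tray one fits the description, being smaller and in the tray. I'll confirm it in a wrist crop.

```bash
cat >> h.py <<'E'
def down(psi): return (R.from_euler('z',psi)*R.from_euler('x',np.pi)).as_rotvec()
def tips(c,L,ci,T):
    for n,z in L:
        for d in robot.tip_of(c,n)[:3]:
            print(' ',n,round(d['p'],2),np.round(d['centre'],1),world(d['centre'],ci,T,z)[0].round(4))
E
python3 - <<'E'
from h import *
print(np.round(robot.camera_info('wrist')['mount'],3).tolist())
for p,a in (([.50,-.12,.33],0.1),([.42,.2,.33],0.0)):
    q=robot.inverse_kinematics(p,down(a)); print(None if q is None else np.round(q,2))
robot.movep([.50,-.12,.33],down(.1))
im,ci,T=cam('wrist'); cv2.imwrite('pics/w1.png',im); np.savez('w1.npz',T=T)
tips('wrist',(('fixture',0),('bed',.012),('carriage_handle',.068),('lamp_edge',.147)),ci,T)
robot.movep([.40,.2,.33],down(0.))
im,ci,T=cam('wrist'); cv2.imwrite('pics/w2.png',im); np.savez('w2.npz',T=T)
tips('wrist',(('gauge_mid',.013),('tray',0)),ci,T)
for d in robot.trace('wrist','gauge_mid'):
    ys,xs=np.nonzero(d['pixels']); P=world(np.c_[xs,ys],ci,T,.022)[:,:2].astype(np.float32); print(d['p'],d['extent'],cv2.minAreaRect(P))
    l,t,w,h=map(int,d['extent'])
    if d is not None and 'done' not in globals():
        done=1; cv2.imwrite('pics/crop.png',cv2.resize(im[max(0,t-90):t+h+90,max(0,l-120):l+w+120],None,fx=2.5,fy=2.5)[:600,:800])
for y in (0.1,.1+np.pi,.1-np.pi):
  for p in ([.5,-.22,.15],[.5,-.1,.15]):
    t=R.from_euler('z',y)*R.from_euler('x',np.pi)
    t=R.from_rotvec(-np.radians(35)*np.array([-np.sin(.1),np.cos(.1),0]))*t
    q=robot.inverse_kinematics(p,t.as_rotvec()); print(y,t.as_matrix()[:,2].round(2),None if q is None else np.round(q,2))
print(robot.observe()['clock'])
E
```

```text
[[-0.0, -0.956, -0.293, 0.074], [1.0, -0.0, 0.0, -0.0], [-0.0, -0.293, 0.956, -0.07], [0.0, 0.0, 0.0, 1.0]]
[ 0.54  0.13 -0.42  1.87  0.06  1.15 -1.36]
[ 0.77  0.17 -1.37  1.95  0.18  1.16 -2.24]
  fixture 0.89 [298.3  94.4] [ 0.605  -0.1369  0.    ]
  bed 0.9 [211.2  94.7] [ 0.594  -0.0337  0.012 ]
  carriage_handle 0.56 [390.2  85.5] [ 0.6181 -0.2246  0.068 ]
  lamp_edge 0.91 [395.4  58.6] [ 0.627  -0.1987  0.147 ]
  gauge_mid 0.94 [556.9 139. ] [ 0.4559 -0.1617  0.013 ]
  tray 0.9 [219.9  95.4] [0.5034 0.2684 0.    ]
0.89 [521.2, 130.9, 37.5, 24.3] ((0.4490428566932678, -0.1315503716468811), (0.030343903228640556, 0.05624548718333244), 5.778512001037598)
0.78 [265.5, 111.4, 24.5, 55.9] ((0.45126524567604065, 0.19954416155815125), (0.01999114826321602, 0.061402030289173126), 80.73036193847656)
0.23 [141.7, 6.4, 29.2, 78.8] ((0.5561439394950867, 0.3318564295768738), (0.025075465440750122, 0.07635702192783356), 75.15160369873047)
0.1 [ 0.57  0.06 -0.82] [ 1.32  0.45 -0.92  2.22 -0.01  0.13 -0.92]
0.1 [ 0.57  0.06 -0.82] [ 1.17  0.39 -1.04  2.33  1.43  0.12 -2.59]
3.241592653589793 [ 0.57  0.06 -0.82] [ 0.25  0.29  0.26  2.26 -1.43  0.39 -2.83]
3.241592653589793 [ 0.57  0.06 -0.82] [ 1.34  0.53 -1.24  2.33  1.52  0.27  0.54]
-3.041592653589793 [ 0.57  0.06 -0.82] [ 0.25  0.29  0.26  2.26 -1.43  0.39 -2.83]
-3.041592653589793 [ 0.57  0.06 -0.82] [ 1.34  0.53 -1.24  2.33  1.52  0.27  0.54]
5.5333
```

View pics/w1.png

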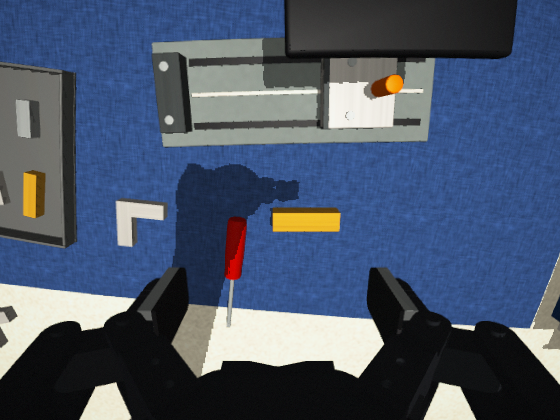

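View pics/crop.png

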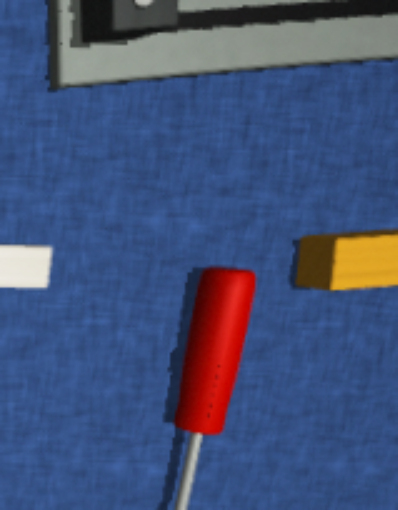

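w1 shows the fixture, with its white line from (192,95) to (420,91), the fixed jaw at (172,90), the handle at (388,86), the mat's larger brass bar at (306,220) and the tray's brass bar at (33,194). The crop caught the mat bar, so I'll now crop the tray bar and fit the lines.

```bash
python3 - <<'E'
from h import *
ci=robot.camera_info('wrist'); T1=np.load('w1.npz')['T']; T2=np.load('w2.npz')['T']
im=cv2.imread('pics/w2.png'); cv2.imwrite('pics/crop2.png',cv2.resize(im[60:230,150:390],None,fx=3,fy=3,interpolation=cv2.INTER_CUBIC))
h=cv2.cvtColor(im,cv2.COLOR_BGR2HSV); m=cv2.inRange(h,(15,120,60),(32,255,255))
n,lab,st,_=cv2.connectedComponentsWithStats(m)
for i in range(1,n):
    if st[i,4]>100:
        sel=lab==i; v=h[...,2][sel]; thr=(np.percentile(v,5)+np.percentile(v,95))/2
        ys,xs=np.nonzero(sel&(h[...,2]>thr)); print(st[i],np.percentile(v,[5,50,95]))
        print(cv2.minAreaRect(world(np.c_[xs,ys],ci,T2,.022)[:,:2].astype(np.float32)))
im=cv2.imread('pics/w1.png'); g=cv2.cvtColor(im,cv2.COLOR_BGR2GRAY).astype(float)
# white line: brightest centroid per column
pts=[]
for x in range(196,316,4):
    c=g[80:108,x]; w=np.clip(c-(c.min()+c.max())/2,0,None); pts.append((x,80+(w*np.arange(28)).sum()/w.sum()))
P=world(pts,ci,T1,.012)[:,:2]; f=np.polyfit(P[:,1],P[:,0],1); print('line slope',f,'resid',np.std(P[:,0]-np.polyval(f,P[:,1])))
# front edge of bed
pts=[]
for x in range(175,420,5):
    c=g[132:156,x]; d=np.diff(cv2.GaussianBlur(c.reshape(-1,1),(1,5),1).ravel()); pts.append((x,132+np.argmin(d)+.5))
P=world(pts,ci,T1,.012)[:,:2]; f=np.polyfit(P[:,1],P[:,0],1); print('edge',f,np.std(P[:,0]-np.polyval(f,P[:,1])))
print('corners',world([(163,146),(429,141),(153,43)],ci,T1,.012).round(4).tolist())
cv2.imwrite('pics/crop3.png',cv2.resize(im[30:155,140:300],None,fx=4.5,fy=4.5,interpolation=cv2.INTER_CUBIC))
E
```

```text
[266 114  22  52 782] [184.05 245.   245.  ]
((0.45123985409736633, 0.1997985541820526), (0.017121419310569763, 0.058622390031814575), 81.2547607421875)
[520 132  40  24 858] [ 73. 217. 227.]
((0.4492022395133972, -0.14132100343704224), (0.025394238531589508, 0.03686001896858215), 4.66457462310791)
line slope [-0.11942644  0.59087478] resid 0.00023482983934845905
edge [-0.12017368  0.5312759 ] 0.0003702149472421257
corners [[0.5286, 0.0237, 0.012], [0.5674, -0.3043, 0.012], [0.6452, 0.0362, 0.012]]
```

View pics/crop2.png

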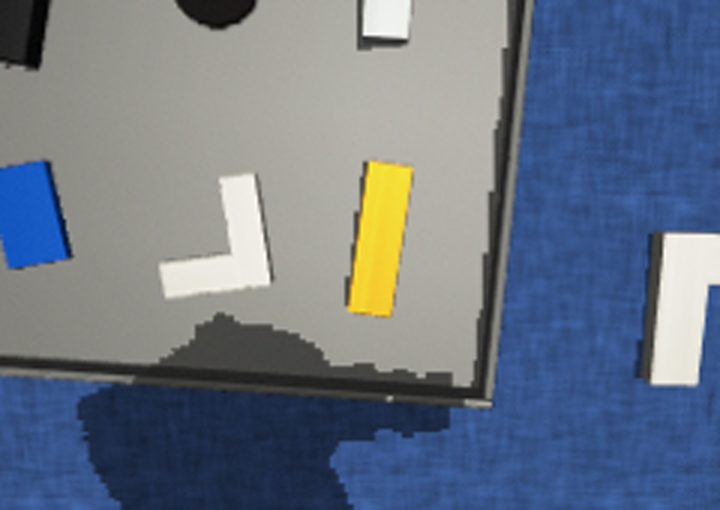

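View pics/crop3.png

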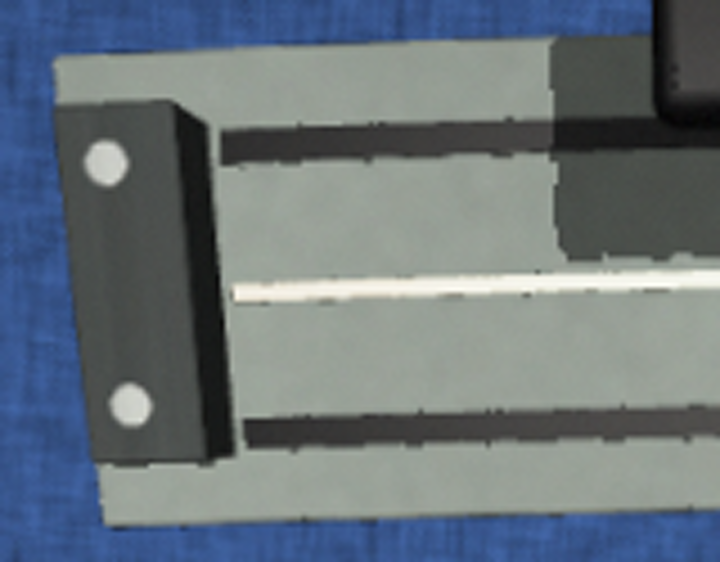

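The tray bar measures 58.6 x 17 mm in the picture, which matches 60 x 18, so it is the gauge bar. It lies at (0.451, 0.200) with its long axis at -8.75°. Picking it now.

```bash
cat >> h.py <<'E'
TH=np.arctan(.1198); FX=np.array([np.cos(TH),np.sin(TH),0]); FY=np.array([-np.sin(TH),np.cos(TH),0]); O=np.array([.6072,-.1332,0])
def st(): s=robot.observe(); print(round(s['clock'],2),np.round(s['position'],4),np.round(s['wrist_force'],1),round(s['finger_gap'],3),np.round(s['finger_force'],1))
E
python3 - <<'E'
from h import *
ci=robot.camera_info('wrist'); T1=np.load('w1.npz')['T']
for p,z in (((191.6,94.9),.012),((191.6,131.6),.012)):
    d=world(p,ci,T1,z)[0]-O; print('fixture frame',(d@FX).round(4),(d@FY).round(4))
b=np.array([.4512,.1998]); a=np.radians(-8.75); rot=down(a)
robot.grip(.6)
robot.movep([*b,.14],rot); st()
robot.move_l([*b,.082],velocity=.1); st()
robot.grip(0.); st()
robot.move_l([*b,.086],velocity=.05); st()
robot.move_l([*b,.19],velocity=.2); st()
for psi in (TH+np.pi/2,TH-np.pi/2):
    q=robot.inverse_kinematics([.5957,-.0389,.19],down(psi)); print(psi,None if q is None else np.round(q,2))
cv2.imwrite('pics/w3.png',cam('wrist')[0])
E
```

```text
fixture frame -0.0007 0.1238
fixture frame -0.0432 0.1277
6.78 [0.4518 0.2004 0.1409] [0.9 0.6 0.5] 0.598 0.0
7.51 [0.4515 0.2001 0.0823] [ 0.3  0.2 -0.3] 0.599 0.0
7.91 [0.4518 0.2002 0.0829] [-1.3  0.1  5.4] 0.19 60.6
8.16 [0.451  0.1995 0.0859] [-0.1  0.  -2.3] 0.191 59.8
8.82 [0.4505 0.1991 0.1891] [-0.3  0.5 -2.8] 0.189 59.8
1.6900280872677091 [ 0.75  0.62 -0.97  1.79  0.58  1.05 -0.32]
-1.451564566322084 [-0.4   0.44  0.48  1.84 -0.25  0.92 -2.82]
```

View pics/w3.png

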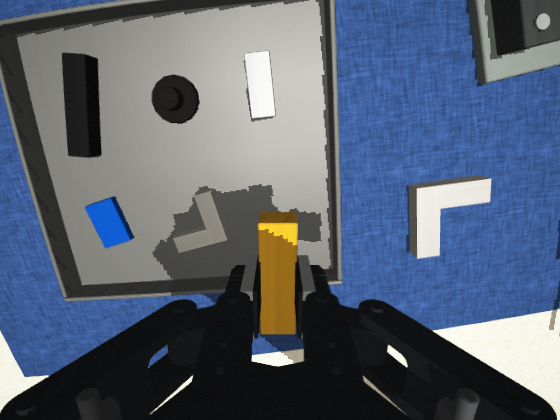

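Only the brass bar is lifted (278,270) and the other parts lie still. Placing it on the bed, 5 mm short of the fixed jaw.

```bash
python3 - <<'E'
from h import *
p=O+.089*FY; rot=down(TH+np.pi/2)
robot.movep([*p[:2],.16],rot); st()
robot.move_l([*p[:2],.096],velocity=.1); st()
for z in np.arange(.094,.0875,-.001):
    robot.move_l([*p[:2],z],velocity=.03); f=robot.observe()['wrist_force'][2]
    if f>1.5: break
st()
robot.grip(.5); st()
robot.move_l([*p[:2],.17],velocity=.15); st()
im,ci,T=cam('wrist'); cv2.imwrite('pics/w4.png',im); np.savez('w4.npz',T=T)
im,ci,T=cam('top'); tips('top',(('gauge_mid',.021),),ci,T)
rt=R.from_rotvec(-np.radians(35)*FY)
for psi in (TH,TH+np.pi):
  t=rt*R.from_rotvec(down(psi))
  for k in (-.115,.005):
   for b in (.054,.134):
    h=O+k*FY+[0,0,.068]-b*t.as_matrix()[:,2]
    q=robot.inverse_kinematics(h,t.as_rotvec()); print(psi,k,b,h.round(3),None if q is None else np.round(q,2))
E
```

```text
10.72 [ 0.5963 -0.0439  0.1597] [ 0.2 -0.1 -1. ] 0.194 59.8
11.51 [ 0.5969 -0.0446  0.0961] [ 0.3  0.4 -1.8] 0.184 59.8
12.76 [ 0.5967 -0.0448  0.091 ] [-2.9 -0.3  5.1] 0.19 60.6
13.13 [ 0.5966 -0.0449  0.0899] [-0.3 -0.4  0.1] 0.501 0.0
13.82 [ 0.5961 -0.0452  0.1696] [-0.2 -0.5  0.6] 0.497 0.0
  gauge_mid 0.74 [350.7 219.5] [ 0.4573 -0.1589  0.021 ]
  gauge_mid 0.66 [224.5 183.7] [0.5491 0.1959 0.021 ]
  gauge_mid 0.55 [309.5 170.5] [ 0.5929 -0.0416  0.021 ]
0.11923176047281255 -0.115 0.054 [ 0.59  -0.251  0.112] [ 1.09  0.62 -0.74  2.02  0.25  0.14 -1.14]
0.11923176047281255 -0.115 0.134 [ 0.545 -0.257  0.178] [ 1.33  0.5  -0.94  2.08  0.13  0.25 -1.01]
0.11923176047281255 0.005 0.054 [ 0.576 -0.132  0.112] [ 1.29  0.89 -1.25  2.15  1.65  0.5  -2.49]
0.11923176047281255 0.005 0.134 [ 0.53  -0.137  0.178] [ 1.12  0.34 -0.9   2.23  0.13  0.13 -1.26]
3.2608244140626055 -0.115 0.054 [ 0.59  -0.251  0.112] [ 1.32  0.8  -1.05  2.01  1.14  0.31  1.26]
3.2608244140626055 -0.115 0.134 [ 0.545 -0.257  0.178] [ 1.59  0.81 -1.34  2.07  1.05  0.47  1.38]
3.2608244140626055 0.005 0.054 [ 0.576 -0.132  0.112] [ 1.07  0.62 -0.94  2.16  1.57  0.22  0.56]
3.2608244140626055 0.005 0.134 [ 0.53  -0.137  0.178] [ 1.41  0.56 -1.28  2.22  1.13  0.3   1.01]
```

View pics/w4.png

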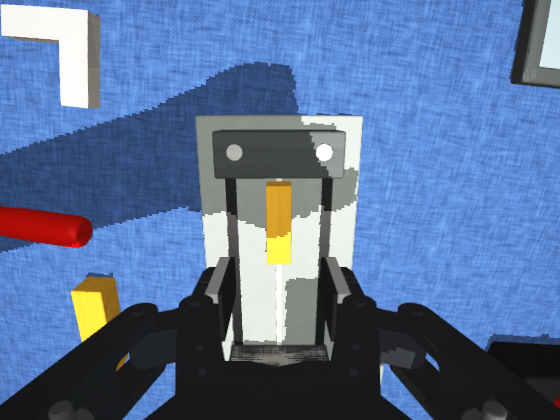

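The bar lies on the line and square (278,222), a few millimetres short of the jaw. Next I tilt the tool, come in to the handle and grip it.

```bash
cat >> h.py <<'E'
RT=R.from_rotvec(-np.radians(35)*FY)*R.from_rotvec(down(TH+np.pi)); ROT=RT.as_rotvec(); TZ=RT.as_matrix()[:,2]
def H(y,b,x=0.): return O+y*FY+x*FX+[0,0,.068]-b*TZ
E
python3 - <<'E'
from h import *
s=robot.observe(); p=np.array(s['position'])
robot.move_l(O-.09*FX+.085*FY+[0,0,.26],velocity=.25); st()
robot.grip(.9)
robot.movep(H(-.091,.20),ROT); st(); print(np.round(robot.observe()['joint_positions'],2))
robot.move_l(H(-.091,.11),velocity=.15); st()
im,ci,T=cam('wrist'); cv2.imwrite('pics/w5.png',im); tips('wrist',(('carriage_handle',.068),),ci,T)
im,ci,T=cam('scene'); cv2.imwrite('pics/s5.png',im); tips('scene',(('carriage_handle',.068),),ci,T)
E
```

```text
14.62 [ 0.5077 -0.0599  0.2596] [ 1.  -0.2 -0.2] 0.503 0.0
16.64 [ 0.5044 -0.2369  0.232 ] [-0.8  0.5 -0. ] 0.898 0.0
[ 1.75  0.62 -1.45  2.14  0.69  0.44  1.63]
17.39 [ 0.5557 -0.2305  0.1585] [-0.3 -0.3 -0.1] 0.902 0.0
  carriage_handle 0.91 [284.8 245.6] [ 0.6205 -0.2178  0.068 ]
  carriage_handle 0.64 [399.1 166.9] [ 0.5464 -0.1744  0.068 ]
  carriage_handle 0.96 [132.4 281.5] [ 0.6232 -0.2164  0.068 ]
```

View pics/w5.png

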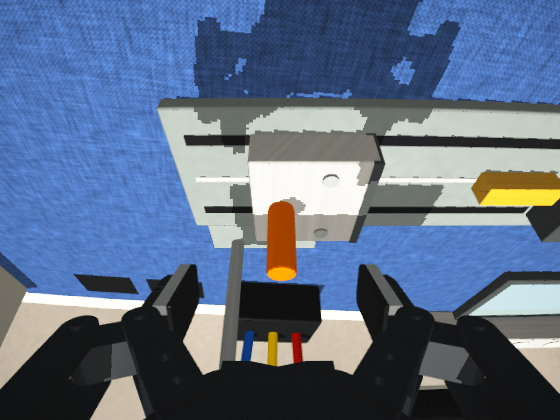

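The orange post (282,240) sits midway between the fingers (197 and 360), so the approach is aligned. Closing in, gripping and sliding.

```bash
python3 - <<'E'
from h import *
y0=-.087
robot.move_l(H(y0,.056),velocity=.08); st()
robot.grip(0.); st()
f0=robot.observe()['wrist_force']@FY
d=(np.array(robot.observe()['position'])-O)@FY; print('handle y',d,'f0',f0)
robot.move_l(H(-.030,.056),velocity=.06); st()
robot.move_l(H(-.008,.056),velocity=.04); st()
print('f',robot.observe()['wrist_force']@FY)
E
```

```text
18.42 [ 0.5856 -0.2235  0.1141] [-0.5 -0.1  0.2] 0.897 0.0
18.99 [ 0.5855 -0.2238  0.1142] [-4.2 -0.3  4.9] 0.193 58.3
handle y -0.0874198259884793 f0 0.17663580747712368
20.09 [ 0.5787 -0.1673  0.1141] [-6.2 -2.   7.8] 0.19 59.7
20.79 [ 0.5761 -0.1454  0.1141] [-6.6 -2.1  8. ] 0.194 59.7
f -1.3225125396010964
```

```bash
python3 - <<'E'
from h import *
for y in np.arange(-.0070,.0145,.0007):
    robot.move_l(H(y,.056),velocity=.015); s=robot.observe(); f=s['wrist_force']@FY
    print(round(y,4),((np.array(s['position'])-O)@FY).round(4),f.round(1),end=' | ')
    if f<-14: break
st()
cv2.imwrite('pics/w6.png',cam('wrist')[0])
E
```

```text
-0.007 -0.008 -1.9 | -0.0063 -0.0076 -2.3 | -0.0056 -0.0071 -2.7 | -0.0049 -0.0064 -2.5 | -0.0042 -0.0057 -2.9 | -0.0035 -0.005 -1.5 | -0.0028 -0.0043 -3.2 | -0.0021 -0.0036 -3.0 | -0.0014 -0.0029 -2.6 | -0.0007 -0.0022 -3.2 | 0.0 -0.0016 -2.9 | 0.0007 -0.0008 -1.5 | 0.0014 -0.0002 -2.1 | 0.0021 0.0001 -3.4 | 0.0028 0.0006 -3.3 | 0.0035 0.0012 -3.0 | 0.0042 0.0019 -3.3 | 0.0049 0.0026 -3.4 | 0.0056 0.0032 -3.8 | 0.0063 0.004 -3.7 | 0.007 0.0047 -4.1 | 0.0077 0.0054 -4.0 | 0.0084 0.0061 -3.6 | 0.0091 0.0068 -4.1 | 0.0098 0.0069 -4.1 | 0.0105 0.007 -6.0 | 0.0112 0.0071 -5.5 | 0.0119 0.0072 -6.2 | 0.0126 0.0072 -7.7 | 0.0133 0.0073 -8.2 | 0.014 0.0074 -9.1 | 28.54 [ 0.5742 -0.1297  0.1142] [-2.  -9.4  4.5] 0.195 59.6
```

View pics/w6.png

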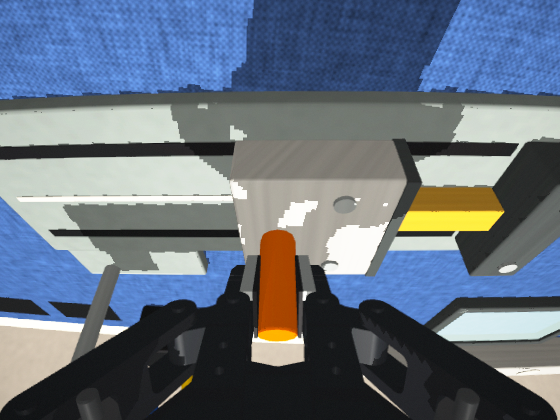

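The bar spans carriage to jaw and the carriage has stalled. Pressing a little more, relaxing, releasing and backing out.

```bash
python3 - <<'E'
from h import *
for y in np.arange(.0155,.024,.0015):
    robot.move_l(H(y,.056),velocity=.02); s=robot.observe(); f=s['wrist_force']@FY
    print(round(y,4),((np.array(s['position'])-O)@FY).round(4),f.round(1),end=' | ')
    if f<-15: break
robot.sleep(.2); st()
robot.move_l(H(.0105,.056),velocity=.03); st()
robot.grip(.85); st()
robot.move_l(H(.0085,.11),velocity=.1); st()
im=cam('wrist')[0]; cv2.imwrite('pics/w7.png',im)
robot.move_l(H(.0085,.20),velocity=.2); st()
E
```

```text
0.0155 0.0075 -10.4 | 0.017 0.0077 -11.6 | 0.0185 0.0079 -13.9 | 0.02 0.008 -14.6 | 0.0215 0.0082 -16.2 | 30.04 [ 0.5741 -0.1289  0.1142] [  1.8 -16.5   1.5] 0.192 60.2
30.56 [ 0.5743 -0.1301  0.1142] [-4.5 -5.6  6.3] 0.191 59.6
31.13 [ 0.574  -0.1261  0.1138] [-0.6  0.1 -0.3] 0.846 0.0
31.98 [ 0.5435 -0.1324  0.1579] [ 0.3 -0.2 -0. ] 0.854 0.0Traceback (most recent call last):
  File "<stdin>", line 11, in <module>
workcell.MotionError: the arm cannot follow that straight line within its joint ranges
```

View pics/w7.png

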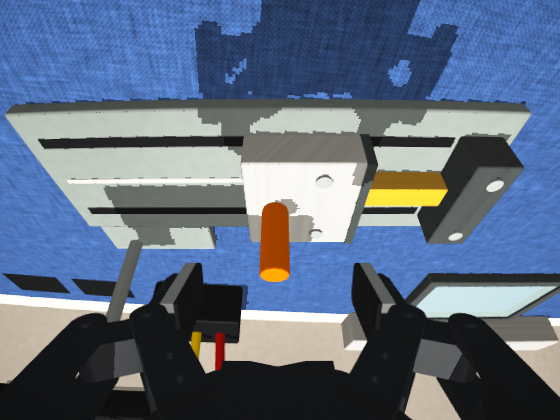

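The bar touches both the carriage face (370,185) and the fixed jaw (445,190), square and with no visible gap. The tool is clear of everything, so I'm handing in.

```bash
python3 -c "
from h import *
print(robot.job_done()); st()"
```

```text
the job is handed in; nothing more can be done
None
the job is handed in; nothing more can be done
```

The brass gauge bar is lying on the centre line, held square between both jaws with no visible gap; I closed the carriage slowly to about 16 N, let go of the handle, backed clear and handed the job in at about 32 s.

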